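Seat the raised cuvette under a push-latch cover

TASK

One of the three cuvettes in the photometer was left standing up in its place. Press the front of the dark sample cover until its push latch lets go and it springs fully open, push the raised cuvette down with a fingertip until it is fully home like its neighbours, then swing the cover down again and press it until it latches and stays shut. Only press and push: do not pull up any cuvette, and leave the spare cuvette, the vial and the other things on the bench where they stand.

Things in the scene. Friction and masses are not known exactly. Their poses are not given: they have to be found in the camera images.
- photometer: Ivory benchtop instrument, 280 mm deep (x), 360 mm wide (y), flat deck 145 mm above the bench, fixed, may stand turned a little. Origin at the centre of its underside; x from its front (towards the robot) to its back, y to the robot's left, z up. The sample cover is on the left half of its top, display and keys on the right; the deck behind the cover is level and free.
- cover_hinge (a point): Middle of the sample cover's hinge axis, at the cover's rear edge, 6 mm above the deck; fixed to the photometer, with the photometer's axes (the hinge axis is y). The cover is a dark dome, 140 mm wide, reaching 135 mm forward of this axis when shut, its flat outer face then 8 mm above the axis.
- cover (a joint): Cover angle (rad): 0 latched shut, 1.5 fully open, -0.06 pressed in to its stop. Push latch: pressed in beyond -0.045 (6 to 7 mm at the pad) and let go, it comes free and a damped spring opens it in 2 s. To shut it, push the outer face over and down against that spring (1 to 4 N), press to the stop (7 to 10 N), let go: it returns to 0 and stays. Pressed too lightly it does not latch: press again.
- cover_pad (a point): Middle of the press pad, a paler strip (18 by 56 mm) on the cover's outer face at its front edge: 121 mm from the hinge axis, 14 mm from the front edge, mid-width. Moves and turns with the cover; when shut, its axes are the photometer's. A striker 22 mm wide hangs under the cover's front edge (10 mm below the rim).
- cuvette_a_top (a point): One of three alike stoppered cuvettes in a row along y in the holder under the cover (clear plastic 12.5 mm square, white stopper 15 mm square, 52 mm tall; pitch 32 mm). Centre of the top face of its stopper; z up. Fully home, the top is 18 mm below the hinge axis and 90 mm in front of it.
- cuvette_b_top (a point): As cuvette_a_top, for the second cuvette.
- cuvette_c_top (a point): As cuvette_a_top, for the third cuvette.
- cuvette_a (a joint): Height of cuvette a above its fully home position (m): 0 is home, the raised one starts 0.010 to 0.014 up. It slides straight up and down in a spring clip that holds it anywhere with about 4 N of friction. Which of the three places it has varies.
- cuvette_b (a joint): The same for cuvette b, which starts home.
- cuvette_c (a joint): The same for cuvette c, which starts home.
- spare_cuvette: A loose stoppered cuvette like the others, 15 mm square at the stopper, 52 mm tall, standing on the instrument's deck to the right of the cover, towards the back. Origin at the centre of its underside. Leave it.
- vial: A small glass vial with a black cap, 24 mm diameter, 45 mm tall, standing on the right rear of the deck. Origin at the centre of its underside. Leave it.
- beaker: An empty glass beaker, 70 mm diameter, 95 mm tall, on the bench to the left. Origin at the centre of its underside.
- reagent_bottle: An amber bottle, 72 mm diameter, 150 mm tall, on the bench to the left. Origin at the centre of its underside.
- petri_dishes: A stack of two clear dishes with a lid, 94 mm diameter, 34 mm tall, on the bench to the right. Origin at the centre of its underside.
- slide_box: A grey slide box, 87 by 102 by 36 mm, on the bench to the right. Origin at the centre of its underside.

How it is judged:
By the outcome, as a careful person would: the job done as asked, in the order asked, and still so for the second after the job is handed in, with the robot touching nothing.
It also fails if it takes over 48 s, if anything falls off the work surface, if the arm or the gripper's body presses on something with over 40 N, if the wrist force passes 120 N, or if a joint passes its speed limit or range.

ROBOT

A 6-joint arm with a two-finger parallel gripper is mounted at the origin on the work surface. World frame = base frame: x ahead of the robot, y to its left, z up, the work surface at z = 0. Lengths are in m, angles in rad, forces in N, time in s.
With the tool pointing down it reaches from about 0.3 to 0.775 m from the base axis. Payload 14.6 kg.
Tool frame: the origin (TCP) lies on the centre line of the jaws, within the pads' length; the fingertips stand 8 mm ahead of it and the grasp point (between the pads) lies 11 mm behind it; z points along the fingers, y is the direction in which the jaws open and shut (so a half turn about z gives the same grasp; the last joint's range is limited). The gripper opens to 85 mm and grips with 20 to 120 N. Pads are 22 mm wide; open, the fingers measure 114 mm over their backs; the gripper's body (76 mm by 85 mm) begins 54 mm behind the grasp point. The pads swing forward as they close: fully open they stand 13 mm farther back than shut.
Start: joints at [1.112, 0.3, 1.521, -0, 1.321, -0.067], TCP at [0.21, 0.508, 0.239] pointing down, gripper open.
Joint ranges: [-3.03, 3.03], [-0.79, 2.21], [0.23, 2.52], [-1.04, 4.18], [0, 3.07], [-2.55, 2.55]. Speed limits (rad/s): [2.22, 2.22, 2.57, 3.14, 3.14, 3.14].

INTERFACE

Orientations are given as a unit quaternion [x, y, z, w].
In Python, from station import r gives the robot as it stands.
- The arm moves only by the tool servo_tool, never from a script. Its argument "targets" is a list of rows, each a list of 2 entries, a list of its own where there are three numbers: the shift along the tool's x, y, z in units of 30 mm (1.0 is 30 mm), then the turn about the tool's z in units of 5 degrees (1.0 is 5 degrees). In form: [[[tx, ty, tz], yaw], ...]. A call has 1 to 20 rows; each row is the pose to reach, as a shift and turn from the pose measured when the call began, along the tool's axes at that moment; what a row does not reach only later rows make up. A row lasts 1/12 s, in which the tool goes at most 41.7 mm and 7.16 degrees, less where a joint would pass 70% of its speed; a pose out of reach is approached as far as the arm can. A call with a gripper value outside its range is refused whole. "jaw" is the closure, from 0 (fully open) to 1 (shut), set as the call begins (left out, the last holds). The fingers move at their own pace and stop on an object; "grip_force" is the grip in N (left out, the last holds). Time passes only in rows, so rows that repeat a pose let the fingers close. It gives the time, the measured TCP pose, the force and the opening at its end, in the units of the state.
- r.state(): the state, without advancing time (a new reading comes with each control period).
- r.camera(name): name is "scene" or "top"; returns the picture (420x560x3 uint8, red, green, blue); there is no depth.
- r.calibration(name): a dict with "intrinsics" (3x3 intrinsics, pixels), "camera_from_world" (4x4, takes a point from world to camera coordinates). Camera axes: x right, y up, looking along -z (the intrinsics and any distortion apply to the point x, -y, -z); pixel columns grow to the right and rows downward; lengths in m; the calibration is good to about 2 mm. A picture is of the moment at which its call begins. calibration takes no time and is no camera call.
- r.hand_in(): hands the job in, once; it reports no verdict.
The state is a dict: "clock": time; "joint_pos": joint angles; "joint_velocities": joint speeds; "tau": joint torques, N m; "eef_pos": TCP position; "eef_rot": TCP orientation; "wrist_force": force on the tool from outside, world axes, zero at the start; "ft_torque": the same for the moment, N m; "grip_width": finger opening in m.
Only numpy, scipy, OpenCV 4.12 (cv2) and the standard library are available. Lean on these libraries where they do the work, as an engineer would, in place of code of your own. Each camera call takes 0.05 s, during which the arm holds its last target. There are 200 camera calls.

## Working session

There is one attempt and no reset: what is moved stays moved. The work goes in short steps, Python scripts to look and compute and a tool call to move; the robot and the scene stay as the last step left them, time stands still between calls to the robot, and variables do not carry over. Pictures are saved under pics/ and viewed, about 8 in all and at most 12, crops included, and the job is handed in when it is done.

Besides the shell and the picture viewer there is one more tool, called after "Emit:" by a JSON object that holds its "name" and its "arguments", one argument or row to a line. servo_tool: Moves the arm, as the interface text tells. Its arguments: {"type":"object","properties":{"targets":{"type":"array"},"jaw":{"type":"number"},"grip_force":{"type":"number"}},"required":["targets"]}

```bash
ls; mkdir -p pics
python3 - <<'E'
from station import r
import cv2
print(r.state())
for n in ("scene","top"):
    cv2.imwrite(f"pics/{n}0.png",r.camera(n)[:,:,::-1]); c=r.calibration(n); print(n,c)
E
```

```text
pics
{'clock': 0.0, 'joint_pos': array([ 1.11242291e+00,  3.00473119e-01,  1.52157652e+00, -7.68591703e-06,
        1.32071854e+00, -6.65899133e-02]), 'joint_velocities': array([-6.28234896e-07,  3.72483331e-04, -4.21316249e-04, -6.33785575e-04,
       -5.89864528e-04,  2.41577575e-03]), 'tau': array([ 8.11899681e-04, -5.43499589e+01, -3.61790514e+01, -4.76254820e-05,
        4.02660604e-03,  5.85416115e-05]), 'eef_pos': array([0.20990923, 0.50812279, 0.23872214]), 'eef_rot': array([ 1.94640340e-01,  9.80874504e-01, -5.68597873e-04, -1.48916321e-04]), 'wrist_force': array([-0.47345067, -0.22110354, -0.15901397]), 'ft_torque': array([ 0.02474733,  0.0046616 , -0.01278716]), 'grip_width': 0.08564255357060284}
scene {'intrinsics': array([[472.42911861,   0.        , 278.93253762],
       [  0.        , 472.42911861, 204.34560794],
       [  0.        ,   0.        ,   1.        ]]), 'camera_from_world': array([[ 0.80461228,  0.59372374,  0.00955012, -0.4357398 ],
       [-0.41822116,  0.55520802,  0.71891245,  0.1491189 ],
       [ 0.42153308, -0.58243985,  0.69503502, -1.73285026],
       [ 0.        ,  0.        ,  0.        ,  1.        ]])}
top {'intrinsics': array([[381.19852761,   0.        , 286.32601285],
       [  0.        , 381.19852761, 211.7300803 ],
       [  0.        ,   0.        ,   1.        ]]), 'camera_from_world': array([[-0.00663711, -0.99982574,  0.01744801, -0.04268688],
       [ 0.9967487 , -0.00521355,  0.08040429, -0.54582954],
       [-0.08029931,  0.01792493,  0.99660961, -1.22885708],
       [ 0.        ,  0.        ,  0.        ,  1.        ]])}
```

View pics/scene0.png

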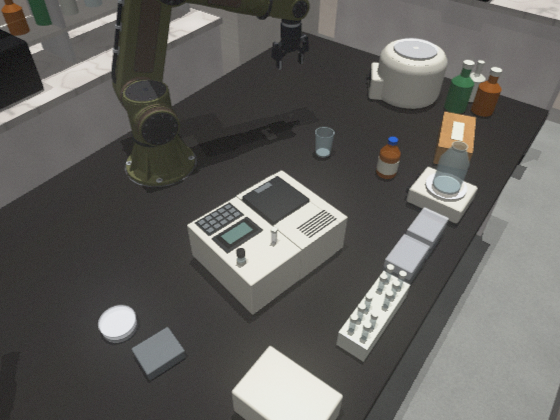

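View pics/top0.png

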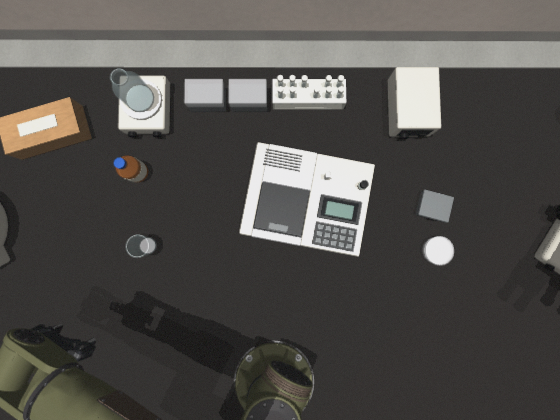

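The top view shows the photometer at about columns 243–375, rows 143–255, with the cover around (282,210) and the pad near (278,228). The spare cuvette is at (327,176) and the vial at (363,185).

```bash
cat > h.py <<'E'
from station import r
import numpy as np, cv2
def ray(n,uv):
    c=r.calibration(n);K=c["intrinsics"];T=c["camera_from_world"]
    d=np.linalg.inv(K)@[uv[0],uv[1],1]; d=np.array([d[0],-d[1],-d[2]])
    R=T[:3,:3]; return -R.T@T[:3,3], R.T@d
def plane(n,uv,z):
    o,d=ray(n,uv); return o+d*(z-o[2])/d[2]
def proj(n,p):
    c=r.calibration(n);q=c["camera_from_world"]@np.r_[p,1]; q=c["intrinsics"]@[q[0],-q[1],-q[2]]; return q[:2]/q[2]
E
python3 - <<'E'
from h import *
im=cv2.imread("pics/top0.png"); g=cv2.cvtColor(im,cv2.COLOR_BGR2GRAY)
roi=np.zeros_like(g); roi[135:262,235:382]=1
w=((g>120)&(roi>0)).astype(np.uint8)
cs,_=cv2.findContours(w,cv2.RETR_EXTERNAL,cv2.CHAIN_APPROX_NONE); c=max(cs,key=cv2.contourArea)
b=cv2.boxPoints(cv2.minAreaRect(c)); print("deck",cv2.minAreaRect(c))
for p in b: print(p,plane("top",p,.145).round(4))
roi[:]=0; roi[178:243,250:313]=1
d=((g<110)&(roi>0)).astype(np.uint8)
cs,_=cv2.findContours(d,cv2.RETR_EXTERNAL,cv2.CHAIN_APPROX_NONE); c=max(cs,key=cv2.contourArea)
b=cv2.boxPoints(cv2.minAreaRect(c)); print("cover",cv2.minAreaRect(c))
for p in b: print(p,plane("top",p,.155).round(4))
print(g[218:238,268:292])
z=cv2.resize(im[135:260,235:380],None,fx=5,fy=5,interpolation=cv2.INTER_CUBIC); cv2.imwrite("pics/crop.png",z[:600])
E
```

```text
deck ((307.3370056152344, 198.7308807373047), (122.1842041015625, 94.67872619628906), 10.784297943115234)
[238.46613 233.80309] [0.4713 0.0974 0.145 ]
[256.18164 140.79652] [0.7497 0.0453 0.145 ]
[376.2079  163.65868] [ 0.6791 -0.3146  0.145 ]
[358.49237 256.66522] [ 0.402  -0.2551  0.145 ]
cover ((281.0970153808594, 209.14385986328125), (49.108036041259766, 47.472015380859375), 11.0035400390625)
[252.46393 227.75687] [0.4885 0.0556 0.155 ]
[261.5249  181.15762] [0.6257 0.029  0.155 ]
[309.7301  190.53085] [ 0.5972 -0.113   0.155 ]
[300.66913 237.1301 ] [ 0.4603 -0.0849  0.155 ]
[[ 96  96  95  93  95  97  95  95  95  94  93  95  95  94  94  94  93  94
   96  93  91  94  95  93]
 [ 95  96  97  93  94  95  94  96  94  95  95  95  93  95  94  94  96  93
   94  94  95  94  94  93]
 [ 97  97  95  95  95  96  97  94  96  95  93  95  95  95  93  93  97  94
   92  95  93  95  93  94]
 [ 98  97  97  95  97  97  96  99  95  97  94  94  93  97  95  95  97  95
   96  94  94  93  95  93]
 [ 99 110 119 109 108  95  97  98  93  96  96  95  95  98  97  96  97  96
   96  96  97  95  94  94]
 [104 132
[... 806 characters left out ...]
51  96  91  96  82  72  67  81  94 104 106 106 116 118 128 137 149
  131  98  98  97  99  99]
 [231 227 225 219 184 175 131 116 124  95  81  66  62  72  81 103 112 119
  105  94  97  96  97  96]
 [235 235 235 235 230 230 225 225 225 219 176 133 106 119  90  81  74  65
   66  80  96 100 104  98]
 [235 236 235 236 235 235 236 235 235 235 231 226 225 226 219 180 172 111
  119  88  81  66  64  64]
 [236 236 235 236 236 235 235 235 235 236 236 235 236 235 234 231 229 226
  224 220 181 172 138 119]
 [236 235 236 236 235 235 236 235 236 235 235 235 235 236 236 235 236 234
  235 234 230 231 226 225]
 [235 235 235 237 235 235 235 235 235 235 235 236 235 235 236 235 236 235
  235 235 235 236 235 236]]
```

View pics/crop.png

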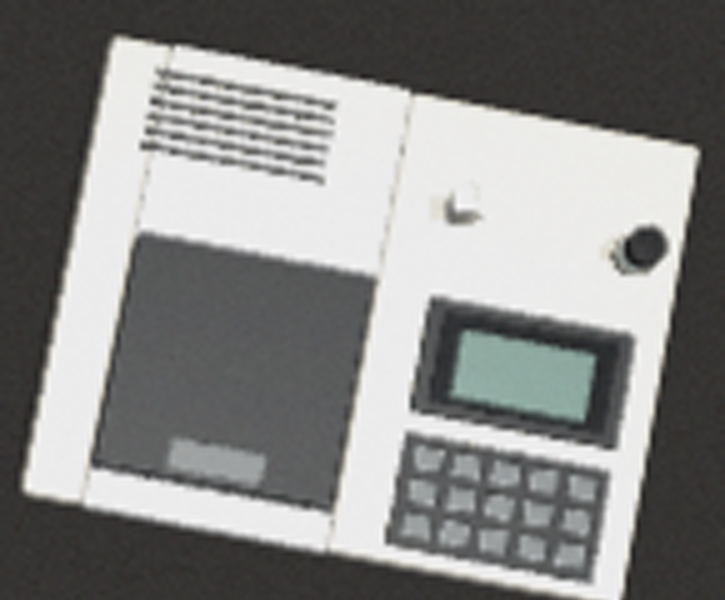

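The crop confirms the cover, pad and yaw of about -11°. Next I compute the pad and hinge positions from both views.

```bash
cat >> h.py <<'E'
from scipy.spatial.transform import Rotation as Ro
def units(ps,yaw=None):
    s=r.state(); R=Ro.from_quat(s["eef_rot"]).as_matrix()
    print("clk",round(s["clock"],2),"tcp",s["eef_pos"].round(4),"F",s["wrist_force"].round(2),"w",round(s["grip_width"],4))
    print("tool x,y:",R[:,0].round(3),R[:,1].round(3),"toolyaw deg",np.degrees(np.arctan2(R[1,1],R[0,1])).round(2))
    for p in ps: print(np.round(p,4),"->",(R.T@(np.array(p)-s["eef_pos"])/.03).round(2))
E
python3 - <<'E'
from h import *
def blob(n,f,box,lo,hi):
    g=cv2.cvtColor(cv2.imread(f),cv2.COLOR_BGR2GRAY); u0,u1,v0,v1=box
    m=np.zeros_like(g); m[v0:v1,u0:u1]=((g>lo)&(g<hi))[v0:v1,u0:u1]
    k,l,s,c=cv2.connectedComponentsWithStats(m); i=1+np.argmax(s[1:,4]); print(n,s[i],c[i]); return c[i]
pt=blob("top","pics/top0.png",(262,294,219,236),128,190)
P=plane("top",pt,.159); print("pad top",P.round(4))
print("pad proj scene",proj("scene",P))
g=cv2.cvtColor(cv2.imread("pics/scene0.png"),cv2.COLOR_BGR2GRAY)
u,v=proj("scene",P).round().astype(int); print(g[v-8:v+9,u-14:u+15])
y=-.197; ex=np.array([np.cos(y),np.sin(y),0]); ey=np.array([-ex[1],ex[0],0])
H=P+.121*ex; print("hinge",H.round(4))
g0=cv2.imread("pics/top0.png")
for a in(0,-.135):
  for b in(-.07,.07):
    q=H+a*ex+b*ey; print("cover corner px",proj("top",q).round(1))
D=np.array([.5755,-.107,.145]); print("hinge in phot frame",(H-D)@ex,(H-D)@ey)
units([P+[0,0,.04]])
E
```

```text
top [269 223  19   9 114] [277.81578947 226.79824561]
pad top [ 0.4907 -0.0184  0.159 ]
pad proj scene [262.00145321 188.19982156]
[[ 67  67  65  65  65  67  66  67  69  66  69  66  79 107 149 209 227 226
  228 225 199 158 108  68  68  69  74  71  72]
 [ 69  66  67  68  66  65  68  67  67  67  81  87 140 210 228 227 228 225
  218 181 112  73  68  69  69  69  67  70  74]
 [ 66  69  66  67  66  71  64  64  67  81 139 167 209 228 228 224 220 185
  114  99 110  93  72  65  71  70  69  67  71]
 [ 66  68  67  66  67  68  70  80 110 148 210 228 225 228 223 182 118 108
  127 135 137 126 100  76  70  70  74  68  74]
 [ 64  68  67  66  68  79 109 149 210 227 228 226 224 219 183 113  91 122
  138 133 135 136 124 102  77  73  73  72  73]
 [ 70  69  68  77  83 142 212 228 228 228 224 218 182 116  91 119 135 138
  134 136 134 133 130 112  85  72  73  72  72]
 [ 65  66  79 120 157 211 228 227 228 225 180 111  96 122 135 137 133 136
  136 134 133 112  82  71  72  72  73  69  72]
 [ 83 109 150 212 228 229 228 225 220 183 125 104 120 134 134 136 135 135
  133 129 115  86  70  68  73  71  76  73  73]
 
[... 792 characters left out ...]
73  73
   72  74  75  72  72  71  74  75  72  76  75]
 [ 71  68  74  72  70  75  71  77  73  71  76  73  68  74  77  76  73  75
   72  76  75  74  73  74  76  72  77  78  77]
 [ 70  70  72  70  73  75  73  71  71  77  75  73  71  76  76  73  73  76
   80  74  71  74  76  75  74  75  73  73  75]]
hinge [ 0.6093 -0.0421  0.159 ]
cover corner px [309.1 190.9]
cover corner px [262.3 181.8]
cover corner px [300.5 236.1]
cover corner px [253.3 227. ]
hinge in phot frame 0.02046041745929808 0.07029216659450675
clk 0.1 tcp [0.2099 0.5081 0.2388] F [ 0.27 -0.17  0.61] w 0.0856
tool x,y: [-0.924  0.382  0.   ] [ 0.382  0.924 -0.001] toolyaw deg 67.55
[ 0.4907 -0.0184  0.199 ] -> [-15.35 -12.65   1.34]
```

Emit:
{"name": "servo_tool", "arguments": {
  "targets": [
    [[-0.5,-0.4,0],-0.1],
    [[-1.5,-1.2,0.1],-0.3],
    [[-2.6,-2.1,0.2],-0.5],
    [[-3.7,-3.0,0.3],-0.7],
    [[-4.8,-3.9,0.35],-0.9],
    [[-5.9,-4.8,0.4],-1.1],
    [[-7.0,-5.7,0.45],-1.3],
    [[-8.1,-6.6,0.5],-1.5],
    [[-9.2,-7.5,0.55],-1.7],
    [[-10.3,-8.4,0.6],-1.9],
    [[-11.4,-9.3,0.7],-2.0],
    [[-12.5,-10.2,0.8],-2.1],
    [[-13.6,-11.1,0.85],-2.2],
    [[-14.5,-11.9,0.9],-2.23],
    [[-15.1,-12.45,0.95],-2.23],
    [[-15.35,-12.65,1.0],-2.23],
    [[-15.35,-12.65,1.0],-2.23],
    [[-15.35,-12.65,1.0],-2.23]
  ],
  "jaw": 1,
  "grip_force": 40
}}

```text
clock: 1.6
eef_pos: [0.4903, -0.0182, 0.2087]
eef_rot: [0.099, 0.995, -0.0, -0.001]
wrist_force: [-0.5, -0.1, 0.3]
grip_width: 0.0002
```

Run:
```python
from h import *
units([[.4907,-.0184,.167]])
```

```text
clk 1.6 tcp [ 0.4903 -0.0182  0.2087] F [-0.49 -0.15  0.29] w 0.0002
tool x,y: [-0.98   0.197  0.001] [ 0.197  0.98  -0.001] toolyaw deg 78.66
[ 0.4907 -0.0184  0.167 ] -> [-0.02 -0.    1.39]
```

Emit:
{"name": "servo_tool", "arguments": {
  "targets": [
    [[0,0,0.4],0],
    [[0,0,0.8],0],
    [[0,0,1.1],0],
    [[0,0,1.25],0],
    [[0,0,1.35],0],
    [[0,0,1.42],0],
    [[0,0,1.48],0],
    [[0,0,1.5],0],
    [[0,0,1.5],0]
  ]
}}

```text
clock: 2.35
eef_pos: [0.4904, -0.0182, 0.164]
eef_rot: [0.099, 0.995, -0.0, -0.0]
wrist_force: [-0.4, 1.5, 1.2]
grip_width: 0.0003
```

Emit:
{"name": "servo_tool", "arguments": {
  "targets": [
    [[0,0,0.05],0],
    [[0,0,0.1],0],
    [[0,0,0.12],0],
    [[0,0,0.12],0]
  ]
}}

```text
clock: 2.68
eef_pos: [0.4904, -0.0182, 0.1603]
eef_rot: [0.099, 0.995, -0.0, -0.0]
wrist_force: [-1.0, 2.0, 1.3]
grip_width: 0.0001
```

Emit:
{"name": "servo_tool", "arguments": {
  "targets": [
    [[0,0,0.03],0],
    [[0,0,0.06],0],
    [[0,0,0.06],0]
  ]
}}

```text
clock: 2.93
eef_pos: [0.4905, -0.0182, 0.1589]
eef_rot: [0.099, 0.995, -0.0, -0.0]
wrist_force: [-3.1, 1.0, 9.0]
grip_width: -0.0003
```

Emit:
{"name": "servo_tool", "arguments": {
  "targets": [
    [[0,0,0.03],0],
    [[0,0,0.03],0],
    [[0,0,-0.4],0],
    [[0.5,0,-1.2],0],
    [[1.5,0,-2.2],0],
    [[2.5,0,-3.2],0],
    [[3.3,0,-4.2],0],
    [[3.3,0,-5],0],
    [[3.3,0,-5.5],0],
    [[3.3,0,-5.5],0],
    [[3.3,0,-5.5],0],
    [[3.3,0,-5.5],0],
    [[3.3,0,-5.5],0],
    [[3.3,0,-5.5],0],
    [[3.3,0,-5.5],0],
    [[3.3,0,-5.5],0],
    [[3.3,0,-5.5],0],
    [[3.3,0,-5.5],0],
    [[3.3,0,-5.5],0],
    [[3.3,0,-5.5],0]
  ]
}}

```text
clock: 4.6
eef_pos: [0.3935, 0.0013, 0.3239]
eef_rot: [0.099, 0.995, -0.0, -0.0]
wrist_force: [0.7, 0.8, -0.3]
grip_width: -0.0001
```

Emit:
{"name": "servo_tool", "arguments": {
  "targets": [
    [[0,0,0],0],
    [[0,0,0],0],
    [[0,0,0],0],
    [[0,0,0],0],
    [[0,0,0],0],
    [[0,0,0],0],
    [[0,0,0],0],
    [[0,0,0],0],
    [[0,0,0],0],
    [[0,0,0],0]
  ]
}}

```text
clock: 5.43
eef_pos: [0.3935, 0.0013, 0.3239]
eef_rot: [0.099, 0.995, -0.0, -0.0]
wrist_force: [0.4, -0.9, 0.2]
grip_width: 0.0
```

Run:
```python
from h import *
a=r.camera("top"); b=r.camera("scene")
cv2.imwrite("pics/top1.png",a[:,:,::-1]); cv2.imwrite("pics/scene1.png",b[:,:,::-1])
A=cv2.resize(a[160:260,240:320],None,fx=5,fy=5,interpolation=cv2.INTER_CUBIC); B=cv2.resize(b[130:250,190:270],None,fx=5,fy=5,interpolation=cv2.INTER_CUBIC)
B=cv2.resize(b[140:240,210:290],None,fx=5,fy=5,interpolation=cv2.INTER_CUBIC)
cv2.imwrite("pics/c1.png",np.hstack([A,B])[:,:,::-1])
units([])
```

```text
clk 5.53 tcp [0.3935 0.0013 0.3239] F [ 1.54 -0.94  0.67] w 0.0001
tool x,y: [-0.98   0.197  0.   ] [ 0.197  0.98  -0.001] toolyaw deg 78.65
```

View pics/c1.png

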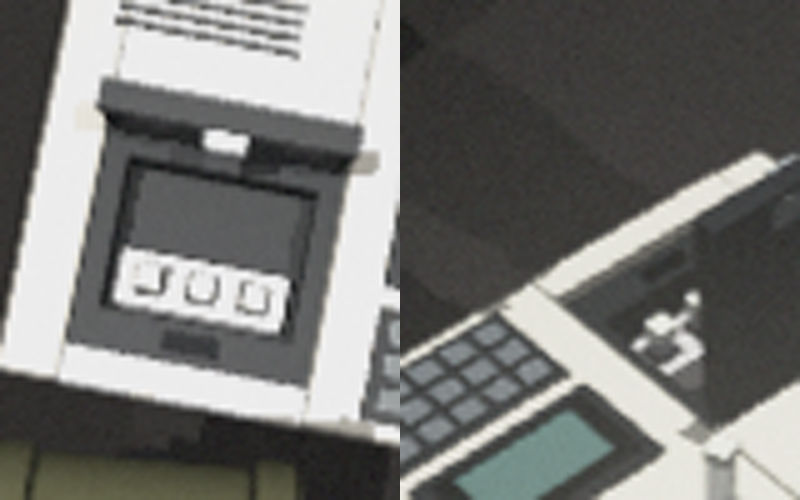

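The cover stands open, and the stoppers in the top crop are at about (148,278), (202,288) and (252,298). The left one casts the largest shadow, so I project expected tops at both heights to check which is raised.

Run:
```python
from h import *
y=-.197; ex=np.array([np.cos(y),np.sin(y),0]); ey=np.array([-ex[1],ex[0],0])
H=np.array([.6093,-.0421,.151])
A=cv2.imread("pics/top1.png"); B=cv2.imread("pics/scene1.png")
s=10
CA=cv2.resize(A[200:230,255:305],None,fx=s,fy=s,interpolation=cv2.INTER_CUBIC)
CB=cv2.resize(B[180:220,250:290],None,fx=s,fy=s,interpolation=cv2.INTER_CUBIC)
for k in(1,0,-1):
  for h,col in((0,(0,0,255)),(.012,(0,160,0))):
    q=H-.09*ex+k*.032*ey+[0,0,-.018+h]
    u=proj("top",q);v=proj("scene",q); print(k,h,q.round(4),u.round(1),v.round(1))
    for C,w,o in((CA,u,(255,200)),(CB,v,(250,180))):
      cor=np.array([proj("top" if C is CA else "scene",q+a*.0075*ex+b*.0075*ey) for a,b in((1,1),(1,-1),(-1,-1),(-1,1))])
      cv2.polylines(C,[((cor-o+.5)*s).astype(int)],True,col,1)
im=np.zeros((400,900+10,3),np.uint8); im[:300,:500]=CA; im[:400,510:910]=CB
cv2.imwrite("pics/c2.png",cv2.resize(im,(790,347)))
```

```text
1 0 [0.5273 0.0069 0.133 ] [269.3 214.9] [276.9 195. ]
1 0.012 [0.5273 0.0069 0.145 ] [269.2 214.6] [276.9 192.1]
0 0 [ 0.521  -0.0245  0.133 ] [279.8 217. ] [268.9 199.9]
0 0.012 [ 0.521  -0.0245  0.145 ] [279.9 216.7] [268.9 197. ]
-1 0 [ 0.5148 -0.0559  0.133 ] [290.4 219. ] [260.8 204.9]
-1 0.012 [ 0.5148 -0.0559  0.145 ] [290.5 218.8] [260.7 201.9]
```

View pics/c2.png

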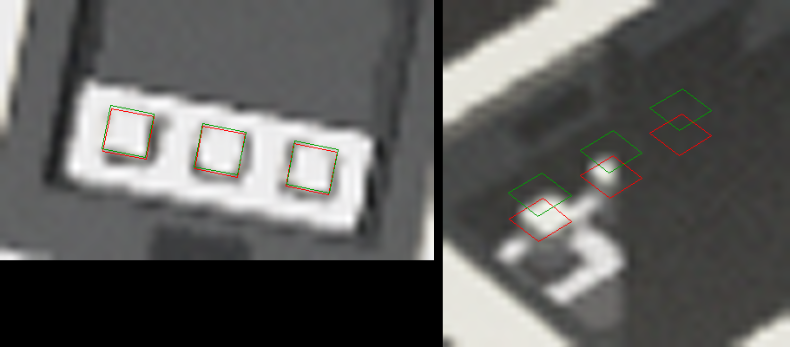

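The centre and right stoppers match the home outlines in the scene view, and the left (+y) one is hidden there. Its long shadow in the top view marks it as the raised one. Contact height will confirm: TCP about 0.152 if it is raised, 0.140 if home.

Emit:
{"name": "servo_tool", "arguments": {
  "targets": [
    [[-0.8,0.2,0],0],
    [[-1.9,0.4,0],0],
    [[-3.0,0.6,0.4],0],
    [[-4.0,0.8,1.0],0],
    [[-4.4,0.93,2.0],0],
    [[-4.4,0.93,3.0],0],
    [[-4.4,0.93,4.0],0],
    [[-4.4,0.93,4.8],0],
    [[-4.4,0.93,5.2],0],
    [[-4.4,0.93,5.4],0],
    [[-4.4,0.93,5.4],0]
  ]
}}

```text
clock: 6.45
eef_pos: [0.528, 0.0027, 0.1608]
eef_rot: [0.099, 0.995, -0.0, -0.001]
wrist_force: [-0.2, -0.8, -0.2]
grip_width: -0.0003
```

Run:
```python
from h import *
a=r.camera("top"); b=r.camera("scene")
A=cv2.resize(a[160:260,240:320],None,fx=5,fy=5,interpolation=cv2.INTER_CUBIC)
B=cv2.resize(b[120:220,210:290],None,fx=5,fy=5,interpolation=cv2.INTER_CUBIC)
cv2.imwrite("pics/c3.png",np.hstack([A,B])[:,:,::-1])
units([[.5285,.0026,.153]])
```

```text
clk 6.55 tcp [0.5287 0.0026 0.1627] F [ 0.22 -0.55  1.39] w -0.0005
tool x,y: [-0.98   0.197 -0.001] [ 0.197  0.98  -0.001] toolyaw deg 78.65
[0.5285 0.0026 0.153 ] -> [ 0.01 -0.    0.32]
```

View pics/c3.png

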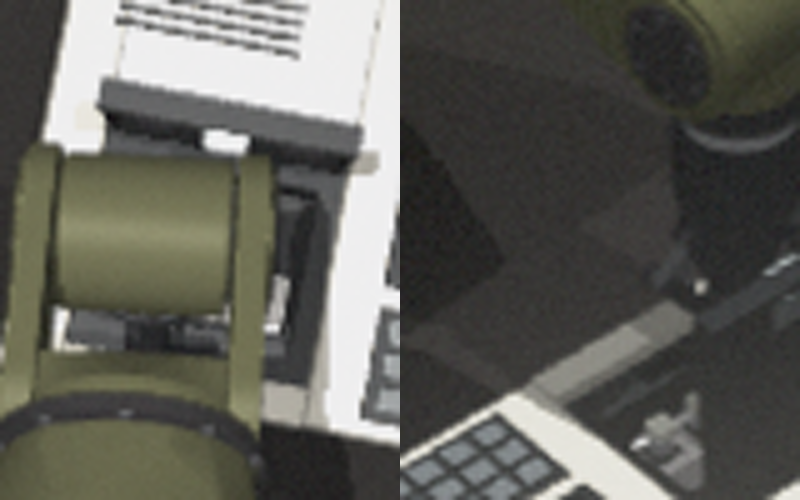

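The wrist clears the open cover, so I push down in small steps.

Emit:
{"name": "servo_tool", "arguments": {
  "targets": [
    [[0,0,0.1],0],
    [[0,0,0.2],0],
    [[0,0,0.3],0],
    [[0,0,0.4],0],
    [[0,0,0.45],0],
    [[0,0,0.45],0]
  ]
}}

```text
clock: 7.05
eef_pos: [0.5287, 0.0026, 0.1491]
eef_rot: [0.099, 0.995, -0.0, 0.0]
wrist_force: [-0.2, -0.3, 0.1]
grip_width: -0.0
```

Emit:
{"name": "servo_tool", "arguments": {
  "targets": [
    [[0,0,0.04],0],
    [[0,0,0.08],0],
    [[0,0,0.11],0]
  ]
}}

```text
clock: 7.3
eef_pos: [0.5288, 0.0026, 0.1458]
eef_rot: [0.099, 0.995, -0.0, 0.0]
wrist_force: [-1.1, -0.5, 4.3]
grip_width: 0.0005
```

Emit:
{"name": "servo_tool", "arguments": {
  "targets": [
    [[0,0,0.04],0],
    [[0,0,0.08],0],
    [[0,0,0.12],0],
    [[0,0,0.12],0]
  ]
}}

```text
clock: 7.63
eef_pos: [0.5287, 0.0026, 0.142]
eef_rot: [0.099, 0.995, -0.0, 0.0]
wrist_force: [-0.5, -0.7, 0.5]
grip_width: 0.0
```

Emit:
{"name": "servo_tool", "arguments": {
  "targets": [
    [[0,0,0.03],0],
    [[0,0,0.06],0],
    [[0,0,0.06],0]
  ]
}}

```text
clock: 7.88
eef_pos: [0.529, 0.0026, 0.1409]
eef_rot: [0.099, 0.995, -0.0, 0.001]
wrist_force: [-2.8, 0.9, 12.1]
grip_width: -0.0002
```

Emit:
{"name": "servo_tool", "arguments": {
  "targets": [
    [[0,0,0.02],0],
    [[0,0,0.04],0],
    [[0,0,0.04],0]
  ]
}}

```text
clock: 8.13
eef_pos: [0.5292, 0.0025, 0.1409]
eef_rot: [0.099, 0.995, -0.0, 0.001]
wrist_force: [-6.7, -0.3, 16.8]
grip_width: 0.0003
```

Hard stop at TCP z 0.141, which is the expected home height. I back off and check.

Emit:
{"name": "servo_tool", "arguments": {
  "targets": [
    [[0,0,-0.4],0],
    [[0,0,-1.2],0],
    [[0,0,-2.2],0],
    [[0.5,0,-3.2],0],
    [[1.5,0,-4.3],0],
    [[2.5,0,-5.3],0],
    [[3.5,0,-6.2],0],
    [[4.3,0,-6.7],0],
    [[4.3,0,-6.7],0],
    [[4.3,0,-6.7],0]
  ]
}}

```text
clock: 8.97
eef_pos: [0.4018, 0.0283, 0.3424]
eef_rot: [0.099, 0.995, -0.0, 0.003]
wrist_force: [-0.1, -0.4, -0.2]
grip_width: 0.0004
```

Run:
```python
from h import *
a=r.camera("top"); b=r.camera("scene")
A=cv2.resize(a[170:240,245:315],None,fx=8,fy=8,interpolation=cv2.INTER_CUBIC)
cv2.imwrite("pics/c4.png",A[:,:,::-1])
y=-.197; ex=np.array([np.cos(y),np.sin(y),0]); H=np.array([.6093,-.0421,.151])
units([H+.06*ex+[0,0,.22],H+.06*ex+[0,0,.105]])
```

```text
clk 9.07 tcp [0.4025 0.028  0.3407] F [ 0.03 -0.09  0.59] w 0.0002
tool x,y: [-0.98   0.197 -0.002] [ 0.197  0.98  -0.001] toolyaw deg 78.65
[ 0.6681 -0.0538  0.371 ] -> [-9.22 -0.93 -1.  ]
[ 0.6681 -0.0538  0.256 ] -> [-9.21 -0.93  2.84]
```

View pics/c4.png

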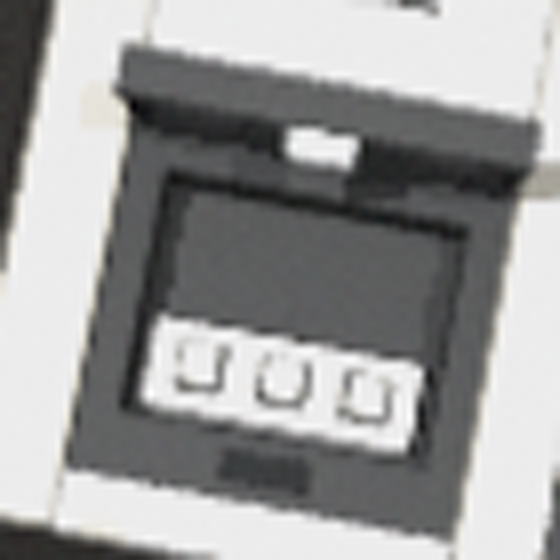

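All three stoppers now show equal, small shadows, so the cuvette is home. I go over and behind the cover.

Emit:
{"name": "servo_tool", "arguments": {
  "targets": [
    [[-0.4,0,-0.5],0],
    [[-1.3,-0.1,-1.0],0],
    [[-2.4,-0.2,-1.0],0],
    [[-3.5,-0.3,-1.0],0],
    [[-4.6,-0.45,-1.0],0],
    [[-5.7,-0.55,-1.0],0],
    [[-6.8,-0.7,-1.0],0],
    [[-7.9,-0.8,-1.0],0],
    [[-8.8,-0.9,-1.0],0],
    [[-9.2,-0.93,-1.0],0],
    [[-9.2,-0.93,-0.6],0],
    [[-9.2,-0.93,0.3],0],
    [[-9.2,-0.93,1.3],0],
    [[-9.2,-0.93,2.2],0],
    [[-9.2,-0.93,2.7],0],
    [[-9.2,-0.93,2.84],0],
    [[-9.2,-0.93,2.84],0]
  ]
}}

```text
clock: 10.48
eef_pos: [0.6676, -0.0539, 0.2532]
eef_rot: [0.099, 0.995, -0.0, -0.001]
wrist_force: [0.9, 0.6, 0.1]
grip_width: 0.0002
```

Run:
```python
from h import *
y=-.197; ex=np.array([np.cos(y),np.sin(y),0]); H=np.array([.6093,-.0421,.151])
ps=[]
for th in list(np.arange(1.5,-.01,-.1))+[-.03,-.06]:
    s=.100+.032*np.clip((1.5-th)/1.5,0,1)
    X=-s*np.cos(th)+.008*np.sin(th)+.011; Z=s*np.sin(th)+.008*np.cos(th)+.007
    ps.append(H+X*ex+[0,0,Z])
units(ps)
cv2.imwrite("pics/s5.png",r.camera("scene")[100:300,150:400,::-1])
```

```text
clk 10.48 tcp [ 0.6676 -0.0539  0.2532] F [0.89 0.63 0.14] w 0.0002
tool x,y: [-0.98   0.197  0.003] [ 0.197  0.98  -0.001] toolyaw deg 78.64
[ 0.621  -0.0444  0.2583] -> [ 1.59  0.   -0.17]
[ 0.6108 -0.0424  0.26  ] -> [ 1.93  0.   -0.22]
[ 0.6003 -0.0403  0.2606] -> [ 2.29  0.   -0.24]
[ 0.5896 -0.0382  0.2601] -> [ 2.65  0.   -0.22]
[ 0.5788 -0.036   0.2584] -> [ 3.02  0.   -0.16]
[ 0.5681 -0.0339  0.2554] -> [ 3.39  0.   -0.07]
[ 0.5575 -0.0318  0.2513] -> [3.75 0.   0.07]
[ 0.5472 -0.0297  0.246 ] -> [4.09 0.   0.25]
[ 0.5373 -0.0277  0.2395] -> [4.43 0.   0.47]
[ 0.528  -0.0259  0.2319] -> [4.74 0.   0.72]
[ 0.5194 -0.0242  0.2232] -> [5.04 0.   1.01]
[ 0.5116 -0.0226  0.2134] -> [5.3  0.   1.34]
[ 0.5047 -0.0212  0.2028] -> [5.53 0.   1.7 ]
[ 0.4989 -0.0201  0.1912] -> [5.73 0.   2.08]
[ 0.4942 -0.0191  0.1789] -> [5.89 0.   2.49]
[ 0.4906 -0.0184  0.166 ] -> [6.01 0.   2.92]
[ 0.4905 -0.0184  0.162 ] -> [6.02 0.   3.06]
[ 0.4904 -0.0184  0.1581] -> [6.02 0.   3.19]
```

View pics/s5.png

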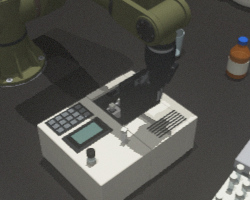

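The gripper is behind the open cover and clear of the spare cuvette. Now I swing the cover over.

Emit:
{"name": "servo_tool", "arguments": {
  "targets": [
    [[0.5,0,-0.1],0],
    [[1.0,0,-0.17],0],
    [[1.4,0,-0.17],0],
    [[1.6,0,-0.17],0],
    [[1.75,0,-0.2],0],
    [[1.93,0,-0.22],0],
    [[2.1,0,-0.23],0],
    [[2.3,0,-0.24],0],
    [[2.47,0,-0.23],0],
    [[2.65,0,-0.22],0],
    [[2.85,0,-0.19],0],
    [[3.02,0,-0.16],0],
    [[3.2,0,-0.12],0],
    [[3.4,0,-0.07],0],
    [[3.57,0,0],0],
    [[3.75,0,0.07],0],
    [[3.92,0,0.16],0],
    [[4.1,0,0.25],0],
    [[4.26,0,0.36],0],
    [[4.43,0,0.47],0]
  ]
}}

```text
clock: 12.2
eef_pos: [0.5372, -0.0277, 0.2407]
eef_rot: [0.099, 0.995, -0.0, 0.0]
wrist_force: [2.1, -0.1, -0.5]
grip_width: 0.0002
```

Run:
```python
from h import *
units([[ 0.5373,-0.0277,0.2395],[.528,-.0259,.2319],[.5194,-.0242,.2232],[.5116,-.0226,.2134],[.5047,-.0212,.2028],[.4989,-.0201,.1912],[.4942,-.0191,.1789],[.4906,-.0184,.166],[.4904,-.0184,.1581]])
cv2.imwrite("pics/s6.png",cv2.resize(r.camera("scene")[120:260,170:350,::-1],None,fx=3,fy=3))
```

```text
clk 12.2 tcp [ 0.5372 -0.0277  0.2407] F [ 2.13 -0.05 -0.46] w 0.0002
tool x,y: [-0.98   0.197 -0.   ] [ 0.197  0.98  -0.001] toolyaw deg 78.64
[ 0.5373 -0.0277  0.2395] -> [-0.    0.    0.04]
[ 0.528  -0.0259  0.2319] -> [ 0.31 -0.    0.29]
[ 0.5194 -0.0242  0.2232] -> [ 0.61 -0.    0.58]
[ 0.5116 -0.0226  0.2134] -> [ 0.87 -0.    0.91]
[ 0.5047 -0.0212  0.2028] -> [ 1.11 -0.    1.26]
[ 0.4989 -0.0201  0.1912] -> [ 1.3  -0.    1.65]
[ 0.4942 -0.0191  0.1789] -> [1.46 0.   2.06]
[ 0.4906 -0.0184  0.166 ] -> [ 1.59 -0.    2.49]
[ 0.4904 -0.0184  0.1581] -> [ 1.59 -0.    2.75]
```

View pics/s6.png

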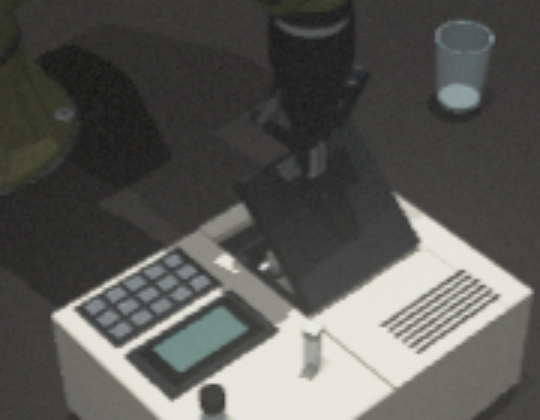

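The cover is following the fingertip, about half shut. I continue down to just above the press.

Emit:
{"name": "servo_tool", "arguments": {
  "targets": [
    [[0.16,0,0.16],0],
    [[0.31,0,0.3],0],
    [[0.46,0,0.44],0],
    [[0.61,0,0.58],0],
    [[0.74,0,0.74],0],
    [[0.87,0,0.91],0],
    [[1.0,0,1.08],0],
    [[1.11,0,1.26],0],
    [[1.21,0,1.45],0],
    [[1.3,0,1.65],0],
    [[1.38,0,1.85],0],
    [[1.46,0,2.06],0],
    [[1.53,0,2.28],0],
    [[1.59,0,2.45],0],
    [[1.59,0,2.55],0],
    [[1.59,0,2.65],0],
    [[1.59,0,2.68],0],
    [[1.59,0,2.68],0]
  ]
}}

```text
clock: 13.75
eef_pos: [0.4893, -0.0181, 0.1596]
eef_rot: [0.099, 0.995, -0.0, -0.001]
wrist_force: [-4.3, 1.5, 4.2]
grip_width: -0.0002
```

Emit:
{"name": "servo_tool", "arguments": {
  "targets": [
    [[0,0,0.03],0],
    [[0,0,0.06],0],
    [[0,0,0.08],0],
    [[0,0,0.08],0]
  ]
}}

```text
clock: 14.08
eef_pos: [0.4894, -0.0181, 0.158]
eef_rot: [0.099, 0.995, -0.0, -0.001]
wrist_force: [-6.9, 0.1, 13.0]
grip_width: -0.0003
```

Emit:
{"name": "servo_tool", "arguments": {
  "targets": [
    [[0,0,0],0],
    [[0,0,-0.1],0],
    [[0,0,-0.25],0],
    [[0,0,-0.6],0],
    [[0.3,0,-1.3],0],
    [[1.0,0,-2.3],0],
    [[2.0,0,-3.3],0],
    [[3.0,0,-4.2],0],
    [[4.0,0,-5.0],0],
    [[4.5,0,-5.5],0],
    [[4.5,0,-5.5],0],
    [[4.5,0,-5.5],0],
    [[4.5,0,-5.5],0],
    [[4.5,0,-5.5],0],
    [[4.5,0,-5.5],0],
    [[4.5,0,-5.5],0]
  ]
}}

```text
clock: 15.42
eef_pos: [0.3576, 0.0085, 0.3225]
eef_rot: [0.099, 0.995, -0.0, -0.002]
wrist_force: [-0.3, -0.0, 0.6]
grip_width: -0.0003
```

Emit:
{"name": "servo_tool", "arguments": {
  "targets": [
    [[0,0,0],0],
    [[0,0,0],0],
    [[0,0,0],0],
    [[0,0,0],0],
    [[0,0,0],0],
    [[0,0,0],0],
    [[0,0,0],0],
    [[0,0,0],0],
    [[0,0,0],0],
    [[0,0,0],0],
    [[0,0,0],0],
    [[0,0,0],0]
  ]
}}

```text
clock: 16.42
eef_pos: [0.3576, 0.0085, 0.3225]
eef_rot: [0.099, 0.995, -0.0, -0.002]
wrist_force: [-0.5, -0.1, 1.3]
grip_width: 0.0001
```

Run:
```python
from h import *
a=r.camera("top"); b=r.camera("scene")
A=cv2.resize(a[135:260,240:380],None,fx=2.8,fy=2.8); B=cv2.resize(b[150:275,180:320],None,fx=2.8,fy=2.8)
cv2.imwrite("pics/c7.png",np.hstack([A,B])[:,:,::-1])
for n,c,f in(("top",a,"top0"),("scene",b,"scene0")):
    o=cv2.imread(f"pics/{f}.png")[:,:,::-1]; d=cv2.absdiff(o,c).max(2)
    y0,y1,x0,x1=(140,222,245,378) if n=="top" else (170,310,185,350)
    k=np.argwhere(d[y0:y1,x0:x1]>40); print(n,len(k),(k.min(0)+[y0,x0],k.max(0)+[y0,x0]) if len(k) else "")
units([])
```

```text
top 0 
scene 8 (array([170, 185]), array([174, 193]))
clk 16.52 tcp [0.3576 0.0084 0.3225] F [-0.06  0.53 -0.88] w -0.0002
tool x,y: [-0.98   0.197  0.004] [ 0.197  0.98  -0.001] toolyaw deg 78.64
```

View pics/c7.png

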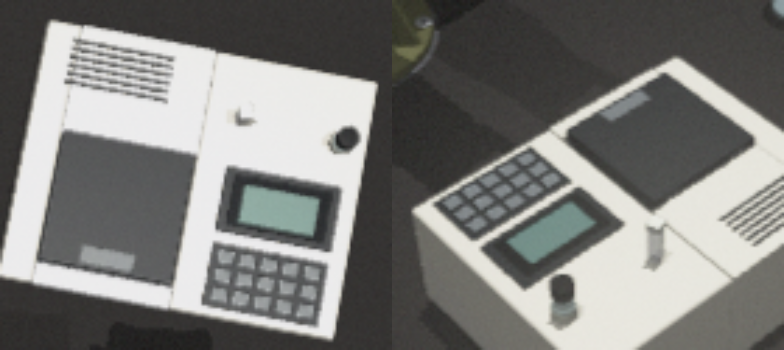

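The cover is shut and has stayed so for over 2 s. The spare cuvette and vial are unmoved, so I hand in.

```bash
python3 -c "
from station import r
print(r.hand_in())"
```

```text
the job is handed in; nothing more can be done
None
```

The job is done and handed in at about 16.5 s on the clock, well inside the 48 s limit.

- **Opening:** I pressed the pad to about 9 N and let go, and the cover sprang fully open.
- **Cuvette:** The left (+y) cuvette was the raised one. I pushed it down to a hard stop at TCP height 0.141 m, the height expected for home, with about 17 N at the end. In the top view its shadow then matched its neighbours'.
- **Closing:** I swung the cover over from behind and pressed it to its stop at 13 N. It stayed shut for about 2 s after release.
- **Last check:** The final pictures match the starting ones over the instrument, with the spare cuvette and vial unmoved. The only difference was 8 pixels in a corner of the scene-view window, away from the instrument, which I took to be the arm or its shadow.
- **Not confirmed:** The exact height where the fingertip first met the cuvette, because the force reading drops to nothing when the arm holds still. The raised cuvette was also hidden behind the open cover in the scene camera, so I picked it by its shadow in the top view, the two others matching home height in the scene view, and the resistance felt on the way down.

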